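Charge a mill jar with two grinding balls

TASK

Charge the open steel grinding jar with exactly two balls. Take it from the blue carrier, stand it on the dispenser's base plate, slide it fully home into the bent-rod fence under the chute and let go; then give the dispenser's black knob two full strokes: each time press until it lands on its stop, bear on it with 15 to 20 newtons for half a second (never over 26), then let it spring right up and wait for the ball to roll into the jar. Put the charged jar back upright in its carrier pocket and leave the lidded jar untouched.

Things in the scene. Friction and masses are not known exactly. Their poses are not given: they have to be found in the camera images.
- dispenser: Bench single-ball dispenser, fixed. Origin under its base plate on the worktop; z up, x to its back, front is -x. White plate: x -124 to 112 mm, y +-55, top at z 12. Aluminium cheeks: x 28 to 88, y +-17, z to 159. Feed trough with waiting balls behind, to x 122, z below 155. The knob's axis stands at x 55.
- jar_seat (a point): On the plate's top (z 12 mm), 60 mm before the dispenser's origin; axes as the dispenser's. The jar's axis belongs here. A bent steel rod fence, 8 mm thick, top 10 mm above the plate, half circle of 28.5 mm inner radius round this point, open to the front; its ends run 18 mm further forward at y +-37. A jar slid to +x stops within 2 mm of here.
- chute_lip (a point): Middle of the delivery chute's lip, 15 mm behind the jar_seat axis and 66 mm above the worktop. The chute is 21 mm wide; its walls reach 79 mm up near the lip, 94 mm at 40 mm behind it. It overhangs a seated jar's rim by 12 mm, so the jar cannot be lowered onto the seat: set it on the plate about 30 mm before it and slide it in.
- plunger (a joint): Knob travel, m: 0 up, grows as pressed. Spring 3 N plus 0.25 N per mm, friction 0.5 N. At 5 mm the rod meets the lowest ball, then a bump of some 2 to 6 N as the ball passes two sprung pins and drops, by about 13 mm. That is not the stop: the knob lands on a rubber-faced sleeve set by hand, unmeasured, at 14 to 24 mm, giving 1 mm per 16 N. One ball a stroke.
- knob_top (a point): Centre of the knob's flat top, 210 mm above the worktop when up; moves with the knob. Black disc, 34 mm dia, 14 mm thick, blue dot. Press straight down with closed fingertips; nothing near it stands higher.
- jar: Open steel grinding jar, cylinder 54 mm outside dia, 52 mm tall, wall 3, floor 5, about 250 g. Origin: centre of its underside, z up. Starts in either pocket of the carrier, 8 mm above the worktop. Grip across the walls from above, the TCP 5 to 12 mm below the rim.
- lidded_jar: A like jar, closed with a dark ribbed lid 57 mm dia, 63 mm tall in all; stands in the other pocket. Origin: centre of its underside. Leave alone.
- carrier: Blue jar carrier, fixed, 84 x 196 x 18 mm (x, y, z), two round pockets 60 mm dia, 10 mm deep, 4 mm chamfer, 50 mm either side of its centre along its y. Origin: centre of its underside.
- ball_0: Steel grinding ball, 15 mm dia, 14 g; origin at its centre. Number 1 in the dispenser's queue, on the side pins in the bore under the knob.
- ball_1: Steel grinding ball, 15 mm dia, 14 g; origin at its centre. Number 2 in the dispenser's queue, in the feed trough.
- ball_2: Steel grinding ball, 15 mm dia, 14 g; origin at its centre. Number 3 in the dispenser's queue, in the feed trough.
- ball_3: Steel grinding ball, 15 mm dia, 14 g; origin at its centre. Number 4 in the dispenser's queue, in the feed trough.
Mind the look-alikes: they are no part of the job. What is shaped like the jar but green is not meant.

How it is judged:
By the outcome, as a careful person would: the job done as asked, in the order asked, and still so for the second after the job is handed in, with the robot touching nothing.
It also fails if it takes over 72 s, if anything falls off the work surface, if the arm or the gripper's body presses on something with over 40 N, if the wrist force passes 120 N, or if a joint passes its speed limit or range.

ROBOT

A 6-joint arm with a two-finger parallel gripper is mounted at the origin on a cart in front of the work surface, level with it; the furniture and walls round the work are solid. World frame = base frame: x ahead of the robot, y to its left, z up, the work surface at z = 0. Lengths are in m, angles in rad, forces in N, time in s.
With the tool pointing down it reaches from about 0.35 to 0.975 m from the base axis. Payload 4.9 kg.
Tool frame: the origin (TCP) lies between the finger pads, 19 mm behind the fingertips; this is the grasp point; z points along the fingers, y is the line along which they close (so a half turn about z gives the same grasp; the last joint's range is limited). The gripper opens to 85 mm and grips with 20 to 120 N. Pads are 22 mm wide; open, the fingers measure 114 mm over their backs; the gripper's body (76 mm by 85 mm) begins 54 mm behind the grasp point. The pads swing forward as they close: fully open they stand 13 mm farther back than shut.
Start: joints at [0.981, 0.053, 1.613, -0, 1.476, -0.119], TCP at [0.283, 0.557, 0.25] pointing down, gripper open.
Joint ranges: [-3.01, 3.01], [-1.01, 2.22], [0.06, 2.58], [-1.02, 4.17], [0.09, 2.62], [-3.14, 3.14]. Speed limits (rad/s): [2.57, 2.57, 3.14, 3.14, 3.14, 3.14].

INTERFACE

Orientations are given as a rotation vector (axis times angle).
In Python, from station import get_obs, get_image, calibration, finish_job gives the robot as it stands. The module is installed in compiled form; this text tells all that it offers.
- The arm moves only by the tool arm_command, never from a script. Its argument "plan" is a list that holds one entry, the list of rows, each a list of 6 numbers: the shift along the tool's x, y, z in cm, then the turn, a rotation vector about the tool's x, y, z in rad. A call has 1 to 12 rows; each row is the pose to reach, as a shift and turn from the pose commanded when the call began, along the tool's axes at that moment; what a row does not reach only later rows make up. A row lasts 1/12 s, in which the tool goes at most 41.7 mm and 7.16 degrees, less where a joint would pass 70% of its speed; a pose out of reach is approached as far as the arm can. A call with a gripper value outside its range is refused whole. "gripper" is the closure, from -1 (fully open) to 1 (shut), set as the call begins (left out, the last holds). The fingers move at their own pace and stop on an object; "force" is the grip in N (left out, the last holds). Time passes only in rows, so rows that repeat a pose let the fingers close. It gives the time, the measured TCP pose, the force, the opening and the grip force at its end, in the units of the state.
- get_obs(): the state, without advancing time (a new reading comes with each control period).
- get_image(name): name is "scene" or "top" or "wrist"; returns (picture, depth): 480x640x3 uint8, blue, green, red; 480x640 float32, m along the optical axis (not along the pixel's ray), 0 where there is no reading.
- calibration(name): a dict with "fx", "fy", "cx", "cy" (pixels), "dist" ([k1, k2, p1, p2, k3] as OpenCV has them; the pictures are not rectified), "pose" (4x4, takes a point from camera to world coordinates). Camera axes: x right, y up, looking along -z (the intrinsics and any distortion apply to the point x, -y, -z); pixel columns grow to the right and rows downward; lengths in m; the calibration is good to about 2 mm. A picture is of the moment at which its call begins: read the wrist's pose just before it. calibration takes no time and is no camera call; for the wrist camera it gives the pose at the moment of the call.
- finish_job(): hands the job in; it is judged then, once.
The state is a dict: "t": time; "q": joint angles; "dq": joint speeds; "effort": joint torques, N m; "tool_pos": TCP position; "tool_rot": TCP orientation; "contact_force": force on the tool from outside, world axes, zero at the start; "wrist_torque": the same for the moment, N m; "opening": finger opening in m; "grip_force": force on a finger pad.
Only numpy, scipy, OpenCV 4.12 (cv2) and the standard library are available. Lean on these libraries where they do the work, as an engineer would, in place of code of your own. Each camera call takes 0.05 s, during which the arm holds its last target. There are 200 camera calls.

## Working session

There is one attempt and no reset: what is moved stays moved. The work goes in short steps, Python scripts to look and compute and a tool call to move; the robot and the scene stay as the last step left them, time stands still between calls to the robot, and variables do not carry over. Pictures are saved under pics/ and viewed, at most 10 in all, crops included, and the job is handed in when it is done.

Besides the shell and the picture viewer there is one more tool, called as name(argument=value, ...), one argument or row to a line, values as JSON. arm_command: Moves the arm, as the interface text tells. Its arguments: {"type":"object","properties":{"plan":{"type":"array"},"gripper":{"type":"number"},"force":{"type":"number"}},"required":["plan"]}

```bash
mkdir -p pics
cat > h.py <<'E'
import numpy as np, cv2
from station import get_obs,get_image,calibration
from scipy.spatial.transform import Rotation as R
def ray(c,u,v):
    K=np.array([[c['fx'],0,c['cx']],[0,c['fy'],c['cy']],[0,0,1.]])
    p=cv2.undistortPoints(np.array([[[u,v]]],float),K,np.array(c['dist'],float))[0,0]
    P=np.array(c['pose']); return P[:3,3],P[:3,:3]@np.array([p[0],-p[1],-1.])
def onplane(c,u,v,z):
    o,d=ray(c,u,v); return o+d*(z-o[2])/d[2]
def cloud(c,dep):
    K=np.array([[c['fx'],0,c['cx']],[0,c['fy'],c['cy']],[0,0,1.]])
    v,u=np.mgrid[:480,:640]; uv=np.stack([u,v],-1).reshape(-1,1,2).astype(float)
    p=cv2.undistortPoints(uv,K,np.array(c['dist'],float))[:,0]
    z=dep.reshape(-1); P=np.array(c['pose'])
    X=np.stack([p[:,0]*z,-p[:,1]*z,-z],1)@P[:3,:3].T+P[:3,3]; X[z==0]=np.nan
    return X.reshape(480,640,3)
def totool(o,tgt,yaw=None):
    r=R.from_rotvec(o['tool_rot']); return r.inv().apply(np.array(tgt)-o['tool_pos'])*100
E
python3 - <<'E'
from h import *
o=get_obs();print(o['t'],o['tool_pos'],o['tool_rot'],R.from_rotvec(o['tool_rot']).as_matrix().round(3))
for n in('top','scene'):
    c=calibration(n);im,d=get_image(n);cv2.imwrite(f'pics/{n}0.png',im);np.save(f'{n}0.npy',d)
    print(n,c['fx'],np.round(c['pose'],3).tolist())
E
```

```text
0.0 [0.28317083 0.5565296  0.24877758] [-7.32579767e-01 -3.05426159e+00  2.93341132e-03] [[-0.891  0.454 -0.001]
 [ 0.454  0.891 -0.002]
 [ 0.    -0.002 -1.   ]]
top 497.1145283279756 [[-0.018, 0.991, -0.135, 0.419], [-1.0, -0.02, -0.013, 0.038], [-0.016, 0.135, 0.991, 1.305], [0.0, 0.0, 0.0, 1.0]]
scene 502.77942725267275 [[0.306, -0.544, 0.782, 1.416], [0.952, 0.164, -0.259, -0.267], [0.013, 0.823, 0.568, 0.793], [0.0, 0.0, 0.0, 1.0]]
```

View pics/top0.png

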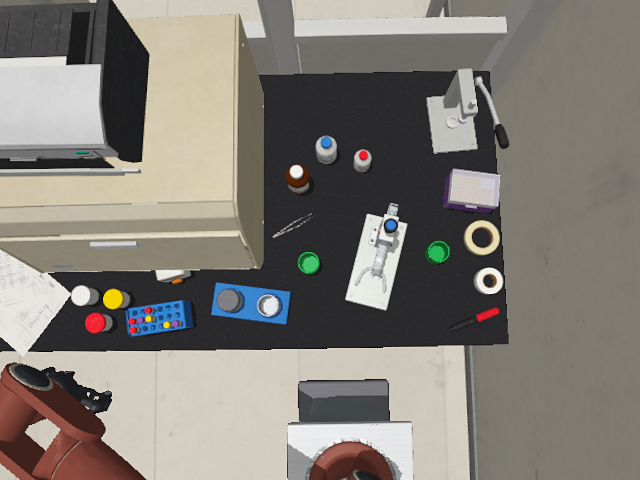

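View pics/scene0.png

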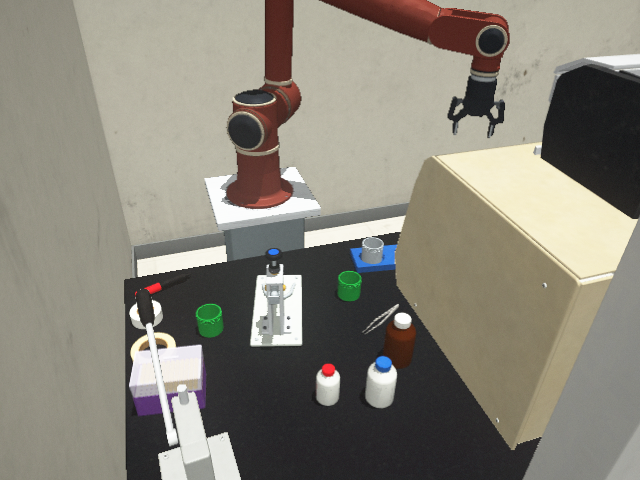

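Top view: the blue carrier is at (251,303), with the open steel jar at (269,305) and the lidded one at (230,299). The dispenser plate is at (376,262) with its knob's blue dot at (391,226) and its front facing down. Green cups at (308,263) and (438,252) and the blue tube rack at (160,318) are look-alikes. The open steel jar in the right pocket fits, so I'll confirm it in a crop and measure.

Run:
```python
from h import *
im=cv2.imread('pics/top0.png');d=np.load('top0.npy');c=calibration('top');X=cloud(c,d)
hsv=cv2.cvtColor(im,cv2.COLOR_BGR2HSV)
def big(m,roi):
    k=np.zeros_like(m);x0,y0,x1,y1=roi;k[y0:y1,x0:x1]=m[y0:y1,x0:x1]
    cs,_=cv2.findContours(k,cv2.RETR_EXTERNAL,cv2.CHAIN_APPROX_NONE);return max(cs,key=cv2.contourArea)
def rect(cn,z):
    P=np.array([onplane(c,*p[0],z)[:2] for p in cn],np.float32)*1000
    return cv2.minAreaRect(P),cv2.boxPoints(cv2.minAreaRect(P)).round(1).tolist()
blue=cv2.inRange(hsv,(95,120,60),(125,255,255))
print('carrier',rect(big(blue,(200,270,300,340)),.018))
dot=big(blue,(375,210,405,245));m=dot[:,0].mean(0);print('dot',m,onplane(c,*m,.21))
white=cv2.inRange(hsv,(0,0,150),(179,60,255))
cn=big(white,(335,200,420,320));print('plate',rect(cn,.012))
# jar rim from depth
for nm,(x0,y0,x1,y1),lo,hi in(('jar',(250,285,292,325),.05,.068),('lid',(212,280,248,320),.055,.085),('knob',(370,205,412,245),.195,.225)):
    S=X[y0:y1,x0:x1].reshape(-1,3);S=S[(S[:,2]>lo)&(S[:,2]<hi)]
    (a,b),r=cv2.minEnclosingCircle((S[:,:2]*1000).astype(np.float32))
    print(nm,len(S),a,b,r,np.median(S[:,2]),S.mean(0))
cab=X[150:330,150:270];print('cabinet near', np.nanmin(cab[(cab[...,2]>.15)][:,0]),np.nanmin(cab[(cab[...,2]>.15)][:,1]),np.nanmax(cab[...,2]))
cv2.imwrite('pics/crop1.png',cv2.resize(im[270:335,195:300],None,fx=6,fy=6,interpolation=cv2.INTER_CUBIC))
cv2.imwrite('pics/crop2.png',cv2.resize(im[195:320,335:420],None,fx=4.5,fy=4.5,interpolation=cv2.INTER_CUBIC))
```

```text
carrier (((459.35833740234375, 248.827392578125), (199.16357421875, 86.57151794433594), 81.89474487304688), [[402.5, 156.3000030517578], [488.20001220703125, 144.10000610351562], [516.2999877929688, 341.29998779296875], [430.5, 353.5]])
dot [390.68 224.68] [ 0.62219468 -0.09689254  0.21      ]
plate (((584.3356323242188, -85.62930297851562), (110.4616928100586, 278.50897216796875), 74.29046630859375), [[435.29998779296875, -101.0999984741211], [703.4000244140625, -176.5], [733.2999877929688, -70.19999694824219], [465.20001220703125, 5.199999809265137]])
jar 98 453.3553771972656 198.58531188964844 27.35004997253418 0.05879325108117628 [0.45395579 0.19938411 0.05867909]
lid 431 467.76849365234375 297.8644714355469 29.488847732543945 0.07057269579818426 [0.46717642 0.29660659 0.07030012]
knob 180 623.2334594726562 -95.5667724609375 16.824268341064453 0.20949827071397487 [ 0.62204293 -0.09511848  0.20922554]
cabinet near 0.5555225673635533 0.21390933328398246 0.39036391053143604
```

View pics/crop1.png

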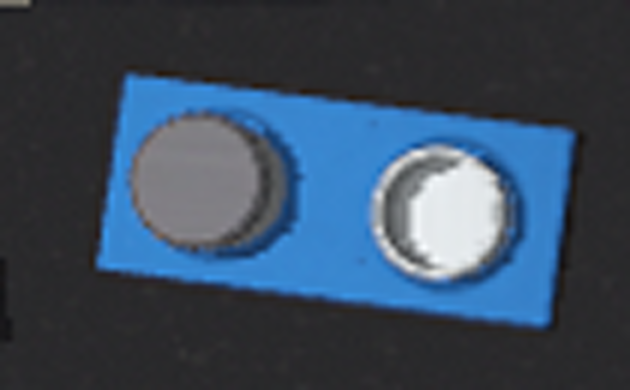

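View pics/crop2.png

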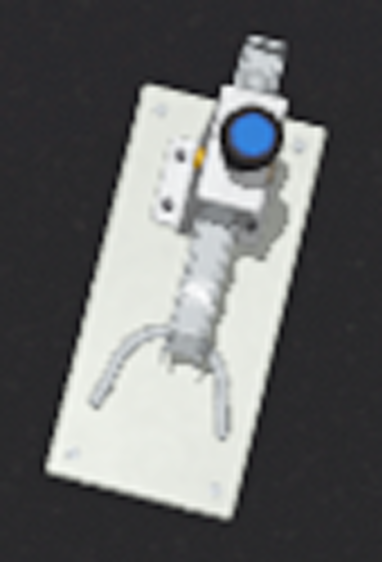

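The crops confirm the open, hollow steel jar in the right-hand (−y) pocket and the ribbed-lid jar on the left. The dispenser's fence opens to the front (bottom). The knob, plate and pocket positions agree within about 1 mm. Dispenser yaw is −15.7°, origin about (570, −81.5) mm and seat about (512, −65) mm.

Run:
```python
from h import *
o=get_obs();print(totool(o,(.4535,.199,.13)))
# turn to tool y at 74.3deg, vertical
y=np.deg2rad(74.3);ty=np.array([np.cos(y),np.sin(y),0]);tz=np.array([0,0,-1.]);tx=np.cross(ty,tz)
G=R.from_matrix(np.stack([tx,ty,tz],1));print((R.from_rotvec(o['tool_rot']).inv()*G).as_rotvec())
```

```text
[-31.39603026 -24.12194226  11.92658316]
[-0.00179486 -0.00035013 -0.19675392]
```

arm_command(
  plan=[
    [[-7.8,-6,1,0,0,-0.05],[-15.7,-12,3,0,0,-0.1],[-23.5,-18,5,0,0,-0.15],[-31.4,-24.1,8,-0.0018,0,-0.197],[-31.4,-24.1,11.9,-0.0018,0,-0.197],[-31.4,-24.1,11.9,-0.0018,0,-0.197],[-31.4,-24.1,11.9,-0.0018,0,-0.197],[-31.4,-24.1,11.9,-0.0018,0,-0.197],[-31.4,-24.1,11.9,-0.0018,0,-0.197],[-31.4,-24.1,11.9,-0.0018,0,-0.197],[-31.4,-24.1,11.9,-0.0018,0,-0.197],[-31.4,-24.1,11.9,-0.0018,0,-0.197]],
  ],
  gripper=-0.75,
  force=40,
)

```text
t: 1.1
tool_pos: [0.4536, 0.1979, 0.1294]
tool_rot: [-0.435, -3.109, -0.001]
contact_force: [-0.0, 0.7, -0.6]
opening: 0.0751
grip_force: 0.0
```

Run:
```python
from h import *
o=get_obs();c=calibration('wrist');im,d=get_image('wrist');X=cloud(c,d);cv2.imwrite('pics/w1.png',im)
print(o['tool_pos'],R.from_rotvec(o['tool_rot']).as_matrix().round(3).tolist())
S=X.reshape(-1,3);S=S[(abs(S[:,2]-.060)<.006)&(np.hypot(S[:,0]-.4535,S[:,1]-.199)<.04)]
print(len(S),cv2.minEnclosingCircle((S[:,:2]*1000).astype(np.float32)),np.median(S[:,2]))
S=X.reshape(-1,3);S=S[(abs(S[:,2]-.071)<.006)&(np.hypot(S[:,0]-.467,S[:,1]-.298)<.05)]
print(len(S),S[:,1].min() if len(S) else 0)
```

```text
[0.45357716 0.19793038 0.1294026 ] [[-0.962, 0.274, -0.003], [0.274, 0.962, 0.001], [0.003, 0.0, -1.0]]
1928 ((451.01971435546875, 198.98626708984375), 27.36112403869629) 0.059075848382871984
8361 0.2677891622060871
```

View pics/w1.png

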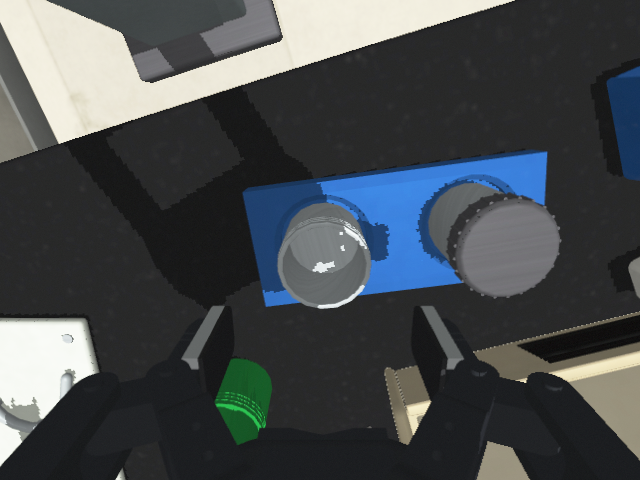

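The wrist view shows the open jar at (324,262) between the fingers and the lidded jar at (508,245). Its centre measures (451–453, 199) mm with rim z 59–60 mm, which matches the top view. I'll descend and grip.

arm_command(
  plan=[
    [[0.14,0.08,2,0,0,0],[0.14,0.08,4,0,0,0],[0.14,0.08,6,0,0,0],[0.14,0.08,7,0,0,0],[0.14,0.08,7.7,0,0,0],[0.14,0.08,7.7,0,0,0],[0.14,0.08,7.7,0,0,0]],
  ],
)

```text
t: 1.73
tool_pos: [0.4532, 0.2017, 0.0546]
tool_rot: [0.427, 3.111, 0.003]
contact_force: [1.0, 0.4, -0.3]
opening: 0.0749
grip_force: 0.0
```

arm_command(
  plan=[
    [[0,0,0,0,0,0],[0,0,0,0,0,0],[0,0,0,0,0,0],[0,0,0,0,0,0],[0,0,0,0,0,0],[0,0,0,0,0,0],[0,0,0,0,0,0],[0,0,0,0,0,0]],
  ],
  gripper=1,
  force=40,
)

```text
t: 2.4
tool_pos: [0.4543, 0.2014, 0.0557]
tool_rot: [0.428, 3.109, 0.005]
contact_force: [-0.7, 0.0, 5.2]
opening: 0.052
grip_force: 43.5
```

Run:
```python
from h import *
o=get_obs();print(o)
```

```text
{'t': 2.4, 'q': array([ 2.66639784e-01, -4.71255856e-02,  2.06003262e+00,  1.75322181e-03,
        1.12468275e+00, -1.03102543e+00]), 'dq': array([ 0.00076846,  0.0004226 , -0.00066302, -0.00081009, -0.00037385,
        0.00107729]), 'effort': array([-2.91168122e-01, -2.66712892e+01, -2.87638932e+01, -3.00039060e-02,
       -1.64729641e-01,  1.23998846e-02]), 'tool_pos': array([0.4542502 , 0.20142142, 0.05568591]), 'tool_rot': array([0.42845489, 3.10914566, 0.00474984]), 'contact_force': array([-0.74210142,  0.03245234,  5.23823395]), 'wrist_torque': array([-0.05977394,  0.16288117,  0.01345231]), 'grip_force': 43.46816949604545, 'opening': 0.052035845771873306}
```

arm_command(
  plan=[
    [[0,0,-1,0,0,0],[0,0,-3,0,0,0],[0,0,-5,0,0,0],[-0.6,-1.5,-6,0,0,0],[-2,-5,-6,0,0,0],[-3.6,-9,-6,0,0,0],[-5.2,-13,-6,0,0,0],[-6.8,-17,-6,0,0,0],[-8.4,-21,-6,0,0,0],[-9.3,-23.3,-6,0,0,0],[-9.6,-24.1,-6,0,0,0],[-9.6,-24.1,-6,0,0,0]],
  ],
  force=50,
)

```text
t: 3.4
tool_pos: [0.4798, -0.0589, 0.1136]
tool_rot: [-0.435, -3.111, -0.003]
contact_force: [-0.7, 0.8, -2.3]
opening: 0.052
grip_force: 53.8
```

Run:
```python
from h import *
o=get_obs();c=calibration('wrist');im,d=get_image('wrist');X=cloud(c,d);cv2.imwrite('pics/w2.png',im)
print(o['tool_pos'],o['tool_rot'],o['contact_force'],o['opening'],R.from_rotvec(o['tool_rot']).as_matrix().round(4).tolist())
S=X.reshape(-1,3);r=S[np.hypot(S[:,0]-o['tool_pos'][0],S[:,1]-o['tool_pos'][1])<.04];r=r[(r[:,2]>.10)&(r[:,2]<.14)]
print('rim z',np.percentile(r[:,2],[5,50,95]) if len(r) else 0)
ct=calibration('top');it,dt=get_image('top');Y=cloud(ct,dt).reshape(-1,3)
cv2.imwrite('pics/t2.png',it)
cv2.imwrite('pics/both.png',np.vstack([np.hstack([im[::2,::2],im[::2,::2]*0])[:240,:640],cv2.resize(it[190:330,330:460],(640,330))]))
```

```text
[ 0.47981403 -0.05890648  0.11355245] [-4.34912271e-01 -3.11110420e+00 -2.72869708e-03] [-0.67164797  0.77409682 -2.27105736] 0.051988262023604126 [[-0.9617, 0.2742, 0.0], [0.2742, 0.9617, 0.0018], [0.0005, 0.0017, -1.0]]
rim z [0.10215862 0.11628999 0.13531727]
```

View pics/w2.png

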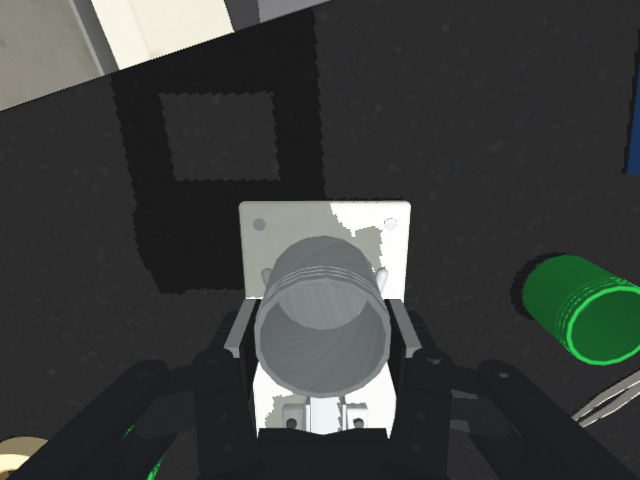

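Wrist view: the jar is held upright at (322,330). The plate's front corners are at (240,203) and (410,203), square to the tool. The fence ends at (267,277) and (382,277) sit symmetrically about the jar. I'll measure from these.

Run:
```python
from h import *
o=get_obs();c=calibration('wrist')
a,b=[onplane(c,u,203,.012)[:2]*1000 for u in(240,410)]
print('corners',a,b,np.linalg.norm(a-b)); 
n=(a-b)/np.linalg.norm(a-b)  # towards -y
ey=b-a;ey/=np.linalg.norm(ey);ex=np.array([ey[1],-ey[0]]);print('yaw',np.degrees(np.arctan2(ex[1],ex[0])))
O=(a+b)/2+124*ex;print('origin',O,'seat',O-60*ex,'knob',O+55*ex)
f=[onplane(c,u,275,.018)[:2]*1000 for u in(267,382)];print('fence ends',[((p-O)@ex,(p-O)@ey) for p in f])
ex0=np.array([.9627,-.2706]);ey0=-np.array([-.2706,-.9627]);O0=np.array([569.6,-81.5]);t=o['tool_pos'][:2]*1000
print('tcp in disp',(t-O0)@ex0,(t-O0)@ey0,' via wrist origin',(t-O)@ex,(t-O)@ey)
# jar rim ellipse sides: near rim extreme columns 255..391, z of rim
for z in(.116,.118,.120,.122):
    l=onplane(c,255,335,z);r=onplane(c,391,335,z);print(z,np.linalg.norm(l-r)*1000,((l+r)/2*1000)[:2])
```

```text
corners [434.05557036 -97.87358137] [463.06383627   4.70832501] 106.6045355935865
yaw -15.789921858180032
origin [567.88067143 -80.32439117] seat [510.14471912 -63.99773166] knob [620.80529438 -95.29049571]
fence ends [(np.float64(-77.55137118241537), np.float64(-37.715932725019705)), (np.float64(-77.51410187863392), np.float64(37.184692908183166))]
tcp in disp -93.43571815971414 -0.2526926147955849  via wrist origin -91.46012702562936 -1.062979019759537
0.116 51.894378156712484 [475.22513553 -55.8487206 ]
0.118 51.03544265463915 [473.97688092 -55.50580533]
0.12 50.176507152565826 [472.72862631 -55.16289007]
0.122 49.31757165049246 [471.48037171 -54.8199748 ]
```

arm_command(
  plan=[
    [[0,0,1.5,0,0,0],[0,0.05,3,0,0,0],[0,0.05,4.3,0,0,0],[0,0.05,4.9,0,0,0],[0,0.05,5.1,0,0,0],[0,0.05,5.2,0,0,0],[0,0.05,5.3,0,0,0],[0,0.05,5.3,0,0,0]],
  ],
)

```text
t: 4.17
tool_pos: [0.4809, -0.0563, 0.0613]
tool_rot: [0.428, 3.111, 0.003]
contact_force: [-1.0, 0.6, -1.9]
opening: 0.0515
grip_force: 53.9
```

arm_command(
  plan=[
    [[0,0,0.1,0,0,0],[0,0,0.2,0,0,0],[0,0,0.3,0,0,0],[0,0,0.3,0,0,0]],
  ],
)

```text
t: 4.5
tool_pos: [0.4811, -0.0566, 0.0598]
tool_rot: [0.429, 3.111, 0.003]
contact_force: [-4.9, 1.7, 9.2]
opening: 0.0514
grip_force: 55.2
```

arm_command(
  plan=[
    [[0,0,-0.15,0,0,0],[-0.4,0,-0.15,0,0,0],[-0.8,0,-0.15,0,0,0],[-1.2,0,-0.15,0,0,0],[-1.6,0,-0.15,0,0,0],[-2.0,0,-0.15,0,0,0],[-2.4,0,-0.15,0,0,0],[-2.7,0,-0.15,0,0,0],[-2.9,0,-0.15,0,0,0],[-2.9,0,-0.15,0,0,0]],
  ],
)

```text
t: 5.33
tool_pos: [0.5093, -0.0647, 0.0597]
tool_rot: [0.429, 3.111, 0.002]
contact_force: [-1.2, 0.5, 4.8]
opening: 0.0514
grip_force: 54.7
```

arm_command(
  plan=[
    [[-0.1,0,0,0,0,0],[-0.2,0,0,0,0,0],[-0.3,0,0,0,0,0],[-0.4,0,0,0,0,0],[-0.4,0,0,0,0,0]],
  ],
)

```text
t: 5.75
tool_pos: [0.5125, -0.0655, 0.0598]
tool_rot: [0.429, 3.112, 0.003]
contact_force: [-3.4, 1.4, 7.3]
opening: 0.0515
grip_force: 55.0
```

arm_command(
  plan=[
    [[-0.1,0,0,0,0,0],[-0.2,0,0,0,0,0],[-0.3,0,0,0,0,0],[-0.3,0,0,0,0,0],[-0.3,0,0,0,0,0]],
  ],
)

```text
t: 6.17
tool_pos: [0.5136, -0.0659, 0.0599]
tool_rot: [-0.427, -3.107, -0.003]
contact_force: [-11.9, 1.9, 15.2]
opening: 0.0515
grip_force: 55.9
```

arm_command(
  plan=[
    [[0.15,0,0,0,0,0],[0.15,0,0,0,0,0],[0.15,0,0,0,0,0],[0.15,0,0,0,0,0],[0.15,0,0,0,0,0],[0.15,0,0,0,0,0]],
  ],
  gripper=-0.75,
)

```text
t: 6.67
tool_pos: [0.5136, -0.0658, 0.0589]
tool_rot: [0.429, 3.112, 0.003]
contact_force: [0.1, -0.1, -0.2]
opening: 0.0744
grip_force: 0.0
```

arm_command(
  plan=[
    [[0,0,-1,0,0,0],[0,0,-4,0,0,0],[0,0,-8,0,0,0],[0,0,-12,0,0,0],[0,0,-16,0,0,0],[0,0,-19,0,0,0],[0,0,-19,0,0,0],[0,0,-19,0,0,0]],
  ],
)

```text
t: 7.33
tool_pos: [0.5148, -0.0665, 0.2529]
tool_rot: [0.428, 3.105, 0.001]
contact_force: [-0.3, 0.3, -0.0]
opening: 0.075
grip_force: 0.0
```

Run:
```python
from h import *
o=get_obs();c=calibration('wrist');im,d=get_image('wrist');cv2.imwrite('pics/w3.png',im)
print(o['tool_pos'],o['tool_rot'],o['contact_force'],o['opening'])
hsv=cv2.cvtColor(im,cv2.COLOR_BGR2HSV)
it,dt=get_image('top');ct=calibration('top');X=cloud(ct,dt).reshape(-1,3)
S=X[(abs(X[:,2]-.064)<.005)&(np.hypot(X[:,0]-.506,X[:,1]+.064)<.036)];print(len(S),cv2.minEnclosingCircle((S[:,:2]*1000).astype(np.float32)))
X=cloud(c,d).reshape(-1,3)
S=X[(abs(X[:,2]-.064)<.004)&(np.hypot(X[:,0]-.510,X[:,1]+.064)<.034)];print(len(S),cv2.minEnclosingCircle((S[:,:2]*1000).astype(np.float32)))
```

```text
[ 0.51475742 -0.06645228  0.2528882 ] [4.27701742e-01 3.10536790e+00 1.32685588e-03] [-0.30613999  0.2866265  -0.01451888] 0.07499523017461462
26 ((498.67315673828125, -64.33173370361328), 18.85794448852539)
642 ((510.2934265136719, -66.20948791503906), 27.131364822387695)
```

View pics/w3.png

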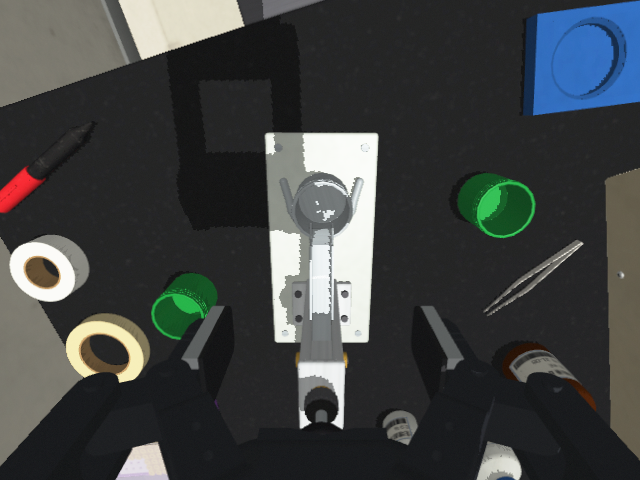

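The jar is seated at (510.3, −66.2) mm, within 2 mm of the seat and with the chute over its rim (322,205). Next I'll close the fingers and go above the knob.

arm_command(
  plan=[
    [[-3,0,-0.5,0,0,0],[-6,0,-0.5,0,0,0],[-9,0,-0.5,0,0,0],[-11.1,0.1,-0.5,0,0,0],[-11.1,0.1,-0.5,0,0,0],[-11.1,0.1,-0.5,0,0,0],[-11.1,0.1,-0.5,0,0,0],[-11.1,0.1,-0.5,0,0,0],[-11.1,0.1,-0.5,0,0,0],[-11.1,0.1,-0.5,0,0,0]],
  ],
  gripper=1,
)

```text
t: 8.27
tool_pos: [0.6199, -0.0949, 0.2542]
tool_rot: [0.428, 3.112, 0.003]
contact_force: [-0.0, -1.1, -0.9]
opening: -0.0001
grip_force: 0.0
```

Run:
```python
from h import *
o=get_obs();print(o['tool_pos'],o['tool_rot'],o['contact_force'],o['opening']);print(totool(o,(.6218,-.096,.232)))
```

```text
[ 0.61992272 -0.09491944  0.25424548] [4.28462020e-01 3.11175014e+00 2.67460253e-03] [-6.62710773e-05 -1.06868870e+00 -8.87510264e-01] -0.00011359540141781935
[-0.2094     -0.05719869  2.22450284]
```

arm_command(
  plan=[
    [[-0.1,-0.05,0.8,0,0,0],[-0.2,-0.05,1.6,0,0,0],[-0.2,-0.05,2.2,0,0,0],[-0.2,-0.05,2.5,0,0,0],[-0.2,-0.05,2.8,0,0,0],[-0.2,-0.05,3.1,0,0,0],[-0.2,-0.05,3.4,0,0,0],[-0.2,-0.05,3.6,0,0,0],[-0.2,-0.05,3.7,0,0,0],[-0.2,-0.05,3.8,0,0,0],[-0.2,-0.05,3.8,0,0,0]],
  ],
)

```text
t: 9.18
tool_pos: [0.6223, -0.0961, 0.2171]
tool_rot: [0.429, 3.112, 0.003]
contact_force: [-3.4, 0.2, 5.6]
opening: 0.0002
grip_force: 2.6
```

arm_command(
  plan=[
    [[0,0,0.1,0,0,0],[0,0,0.2,0,0,0],[0,0,0.2,0,0,0]],
  ],
)

```text
t: 9.43
tool_pos: [0.6224, -0.0961, 0.2152]
tool_rot: [0.429, 3.112, 0.002]
contact_force: [-3.6, 0.9, 5.8]
opening: 0.0001
grip_force: 2.7
```

arm_command(
  plan=[
    [[0,0,0.1,0,0,0],[0,0,0.2,0,0,0],[0,0,0.2,0,0,0]],
  ],
)

```text
t: 9.68
tool_pos: [0.6224, -0.0961, 0.2134]
tool_rot: [0.429, 3.112, 0.002]
contact_force: [-3.3, 0.7, 5.7]
opening: -0.0002
grip_force: 2.9
```

arm_command(
  plan=[
    [[0,0,0.1,0,0,0],[0,0,0.2,0,0,0],[0,0,0.2,0,0,0]],
  ],
)

```text
t: 9.93
tool_pos: [0.6224, -0.0961, 0.2115]
tool_rot: [0.428, 3.111, 0.002]
contact_force: [-3.7, 0.9, 6.9]
opening: -0.0002
grip_force: 3.2
```

arm_command(
  plan=[
    [[0,0,0.1,0,0,0],[0,0,0.15,0,0,0],[0,0,0.15,0,0,0]],
  ],
)

```text
t: 10.18
tool_pos: [0.6224, -0.0961, 0.2102]
tool_rot: [0.428, 3.111, 0.002]
contact_force: [-4.1, 0.5, 7.2]
opening: -0.0
grip_force: 3.5
```

arm_command(
  plan=[
    [[0,0,0.1,0,0,0],[0,0,0.15,0,0,0],[0,0,0.15,0,0,0]],
  ],
)

```text
t: 10.43
tool_pos: [0.6225, -0.0962, 0.2101]
tool_rot: [0.428, 3.111, 0.002]
contact_force: [-8.0, 1.8, 11.4]
opening: -0.0001
grip_force: 5.9
```

arm_command(
  plan=[
    [[0.05,0,0.05,0,0,0],[0.1,0,0.1,0,0,0],[0.1,0,0.1,0,0,0]],
  ],
)

```text
t: 10.68
tool_pos: [0.6224, -0.0961, 0.2101]
tool_rot: [0.428, 3.108, 0.002]
contact_force: [-5.0, 1.0, 12.5]
opening: 0.0
grip_force: 6.5
```

arm_command(
  plan=[
    [[0.03,0,0.05,0,0,0],[0.05,0,0.1,0,0,0],[0.05,0,0.1,0,0,0]],
  ],
)

```text
t: 10.93
tool_pos: [0.6224, -0.0961, 0.2101]
tool_rot: [0.428, 3.107, 0.001]
contact_force: [-5.8, 0.3, 15.1]
opening: -0.0001
grip_force: 7.7
```

arm_command(
  plan=[
    [[0.04,0,0.1,0,0,0],[0.04,0,0.1,0,0,0],[0.04,0,0.1,0,0,0]],
  ],
)

```text
t: 11.18
tool_pos: [0.6223, -0.0961, 0.21]
tool_rot: [0.428, 3.106, 0.001]
contact_force: [-6.5, 1.0, 18.7]
opening: -0.0003
grip_force: 9.0
```

arm_command(
  plan=[
    [[0,0,0,0,0,0],[0,0,0,0,0,0],[0,0,0,0,0,0],[0,0,0,0,0,0],[0,0,0,0,0,0],[0,0,0,0,0,0]],
  ],
)

```text
t: 11.68
tool_pos: [0.6223, -0.0961, 0.21]
tool_rot: [0.428, 3.106, 0.001]
contact_force: [-6.0, 1.0, 17.2]
opening: 0.0002
grip_force: 9.0
```

arm_command(
  plan=[
    [[0,0,0,0,0,0],[0,0,0,0,0,0],[0,0,-0.8,0,0,0],[0,0,-1.6,0,0,0],[0,0,-2.4,0,0,0],[0,0,-3.2,0,0,0],[0,0,-4.0,0,0,0],[0,0,-4.0,0,0,0],[0,0,-4.0,0,0,0],[0,0,-4.0,0,0,0],[0,0,-4.0,0,0,0],[0,0,-4.0,0,0,0]],
  ],
)

```text
t: 12.68
tool_pos: [0.6201, -0.0955, 0.2431]
tool_rot: [-0.429, -3.111, -0.003]
contact_force: [-0.3, -0.1, 0.1]
opening: 0.0
grip_force: 0.0
```

arm_command(
  plan=[
    [[0,0,0,0,0,0],[0,0,0,0,0,0],[0,0,0,0,0,0],[0,0,0,0,0,0],[0,0,0,0,0,0],[0,0,0,0,0,0],[0,0,0,0,0,0],[0,0,0,0,0,0],[0,0,0,0,0,0],[0,0,0,0,0,0],[0,0,0,0,0,0],[0,0,0,0,0,0]],
  ],
)

```text
t: 13.68
tool_pos: [0.6205, -0.0956, 0.2441]
tool_rot: [0.429, 3.112, 0.003]
contact_force: [0.5, 0.6, 0.2]
opening: 0.0002
grip_force: 0.0
```

Run:
```python
from h import *
o=get_obs();print(o['tool_pos'],o['tool_rot'],o['contact_force'])
a,_=get_image('top');b,_=get_image('scene');cv2.imwrite('pics/t4.png',a);cv2.imwrite('pics/s4.png',b)
A=cv2.resize(a[200:320,340:420],(400,600),interpolation=cv2.INTER_CUBIC);B=cv2.resize(b[230:350,240:320],(400,600),interpolation=cv2.INTER_CUBIC)
cv2.imwrite('pics/c4.png',np.hstack([A,B]))
```

```text
[ 0.62051614 -0.09564248  0.24410529] [4.28648662e-01 3.11181088e+00 2.71386269e-03] [0.5298531  0.55542105 0.16778347]
```

View pics/c4.png

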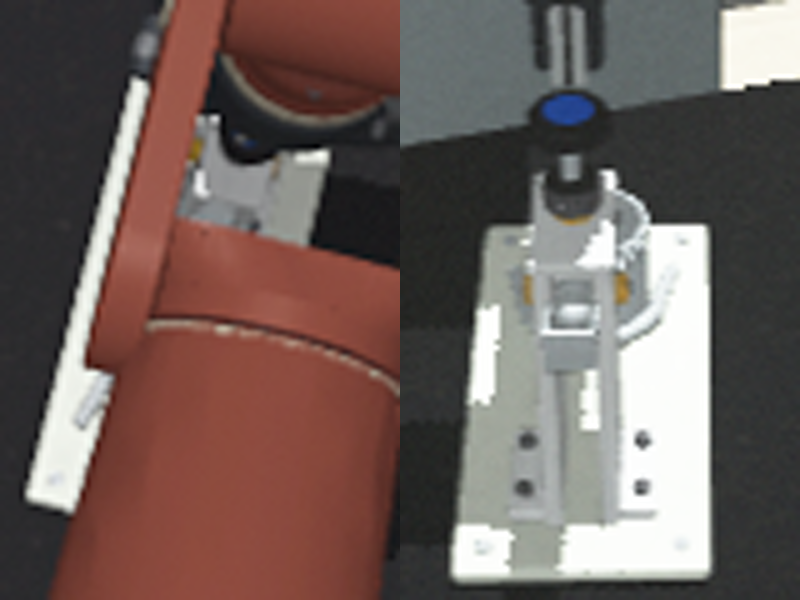

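The scene camera (right half) shows the knob fully sprung up, clear of the fingertips, and the jar still seated in the fence. I'll do the second stroke to the same commanded depth.

arm_command(
  plan=[
    [[0,0,0.8,0,0,0],[0,0,1.4,0,0,0],[0,0,1.7,0,0,0],[0,0,2.0,0,0,0],[0,0,2.3,0,0,0],[0,0,2.6,0,0,0],[0,0,2.8,0,0,0],[0,0,3.0,0,0,0],[0,0,3.2,0,0,0],[0,0,3.4,0,0,0],[0,0,3.5,0,0,0],[0,0,3.5,0,0,0]],
  ],
)

```text
t: 14.78
tool_pos: [0.6204, -0.0956, 0.2103]
tool_rot: [0.429, 3.112, 0.002]
contact_force: [-3.0, 1.7, 6.5]
opening: 0.0003
grip_force: 3.3
```

arm_command(
  plan=[
    [[0,0,0.1,0,0,0],[0,0,0.2,0,0,0],[0,0,0.3,0,0,0],[0,0,0.3,0,0,0]],
  ],
)

```text
t: 15.12
tool_pos: [0.6205, -0.0956, 0.2101]
tool_rot: [0.428, 3.112, 0.002]
contact_force: [-7.7, 1.8, 16.2]
opening: 0.0001
grip_force: 7.9
```

arm_command(
  plan=[
    [[0.05,0,0.06,0,0,0],[0.05,0,0.06,0,0,0],[0.05,0,0.06,0,0,0]],
  ],
)

```text
t: 15.37
tool_pos: [0.6204, -0.0956, 0.2101]
tool_rot: [0.428, 3.11, 0.002]
contact_force: [-8.3, 1.4, 16.6]
opening: 0.0
grip_force: 8.3
```

arm_command(
  plan=[
    [[0,0,0,0,0,0],[0,0,0,0,0,0],[0,0,0,0,0,0],[0,0,0,0,0,0],[0,0,0,0,0,0]],
  ],
)

```text
t: 15.78
tool_pos: [0.6204, -0.0956, 0.2101]
tool_rot: [0.428, 3.11, 0.002]
contact_force: [-7.4, 1.5, 17.6]
opening: -0.0001
grip_force: 8.3
```

arm_command(
  plan=[
    [[0,0,0,0,0,0],[0,0,0,0,0,0],[0,0,-0.8,0,0,0],[0,0,-1.6,0,0,0],[0,0,-2.4,0,0,0],[0,0,-3.2,0,0,0],[0,0,-4.0,0,0,0],[0,0,-5.0,0,0,0],[0,0,-5.0,0,0,0],[0,0,-5.0,0,0,0],[0,0,-5.0,0,0,0],[0,0,-5.0,0,0,0]],
  ],
)

```text
t: 16.78
tool_pos: [0.6197, -0.0954, 0.2546]
tool_rot: [-0.429, -3.111, -0.003]
contact_force: [-0.5, -0.8, 0.1]
opening: -0.0001
grip_force: 0.0
```

arm_command(
  plan=[
    [[3,0,0,0,0,0],[6,0,0,0,0,0],[9,0,0,0,0,0],[11.1,0,0,0,0,0],[12,0,0,0,0,0],[12,0,0,0,0,0],[12,0,0,0,0,0],[12,0,0,0,0,0],[12,0,0,0,0,0],[12,0,0,0,0,0],[12,0,0,0,0,0],[12,0,0,0,0,0]],
  ],
)

```text
t: 17.78
tool_pos: [0.5048, -0.0632, 0.2553]
tool_rot: [0.429, 3.112, 0.003]
contact_force: [-0.2, -0.5, -0.5]
opening: 0.0
grip_force: 0.0
```

Run:
```python
from h import *
o=get_obs();print(o['tool_pos'],o['tool_rot'],o['contact_force'],o['opening']);print(totool(o,(.5130,-.0658,.058)))
im,d=get_image('wrist');cv2.imwrite('pics/w5.png',im)
cv2.imwrite('pics/c5.png',cv2.resize(im[110:470,240:420],None,fx=1.66*1,fy=1.66,interpolation=cv2.INTER_CUBIC))
```

```text
[ 0.50481704 -0.06321496  0.25533344] [4.28834719e-01 3.11214883e+00 2.78978369e-03] [-0.22456537 -0.50630492 -0.50816891] 3.157284195878614e-05
[-0.8617913  -0.06237691 19.73308664]
```

View pics/c5.png

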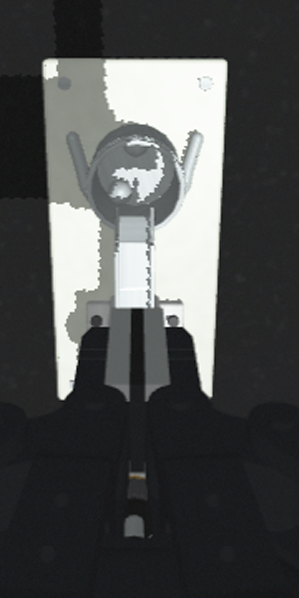

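A ball is visible at (122,188) in the crop and something dark is at (135,148). I'll check the jar's contents by depth.

Run:
```python
from h import *
c=calibration('wrist');im,d=get_image('wrist');X=cloud(c,d)
r=np.hypot(X[...,0]-.5103,X[...,1]+.0655)<.0235
r[:,:]&=(X[...,2]<.05)
m=(r&(X[...,2]>.021)&(X[...,2]<.036)).astype(np.uint8)
print('floor',np.nanmedian(X[...,2][r&(X[...,2]<.021)]),r.sum(),m.sum())
n,l,s,ce=cv2.connectedComponentsWithStats(m)
for i in range(1,n):
    if s[i,4]>8:
        p=X[l==i];print(s[i],ce[i].round(),p.mean(0).round(4),p[:,2].max().round(4))
x,y=[v for v in (295,330)],[170,245]
cv2.imwrite('pics/c6.png',np.hstack([cv2.resize(im[170:245,280:365],(400,353),interpolation=cv2.INTER_CUBIC),cv2.cvtColor(cv2.resize(np.clip(X[170:245,280:365,2]*3000,0,255).astype(np.uint8),(400,353)),cv2.COLOR_GRAY2BGR)]))
```

```text
floor 0.016589421016890732 1322 271
[315 197  14   8  77] [322. 200.] [ 0.4974 -0.0625  0.0295] 0.0324
[305 219  15  14 164] [312. 225.] [ 0.5195 -0.0784  0.029 ] 0.0331
[342 219   4   7  15] [344. 222.] [ 0.5247 -0.0473  0.0286] 0.0353<stdin>:12: RuntimeWarning: invalid value encountered in cast
```

Depth shows exactly two balls on the jar floor, at pixels (322,200) and (312,225), with tops at 32–33 mm as expected (floor 17 + 15). The third speck at (344,222) is on the wall. Now I'll regrip the jar.

arm_command(
  plan=[
    [[-0.7,-0.05,1,0,0,0],[-0.7,-0.05,2,0,0,0],[-0.7,-0.05,4,0,0,0],[-0.7,-0.05,7,0,0,0],[-0.7,-0.05,10,0,0,0],[-0.7,-0.05,13,0,0,0],[-0.7,-0.05,16,0,0,0],[-0.7,-0.05,18,0,0,0],[-0.7,-0.05,19.3,0,0,0],[-0.7,-0.05,20,0,0,0],[-0.7,-0.05,20,0,0,0],[-0.7,-0.05,20,0,0,0]],
  ],
  gripper=-0.75,
)

```text
t: 18.88
tool_pos: [0.5111, -0.0651, 0.0552]
tool_rot: [-0.429, -3.112, -0.003]
contact_force: [0.9, 0.5, 0.6]
opening: 0.0748
grip_force: 0.0
```

arm_command(
  plan=[
    [[0,0,0,0,0,0],[0,0,0,0,0,0],[0,0,0,0,0,0],[0,0,0,0,0,0],[0,0,0,0,0,0],[0,0,0,0,0,0],[0,0,0,0,0,0],[0,0,0,0,0,0]],
  ],
  gripper=1,
  force=50,
)

```text
t: 19.55
tool_pos: [0.5123, -0.0657, 0.0572]
tool_rot: [0.428, 3.109, 0.001]
contact_force: [-1.8, -1.2, 7.1]
opening: 0.052
grip_force: 53.6
```

arm_command(
  plan=[
    [[0.2,0,-0.1,0,0,0],[0.7,0,-0.15,0,0,0],[1.2,0,-0.15,0,0,0],[1.7,0,-0.15,0,0,0],[2.2,0,-0.15,0,0,0],[2.7,0,-0.15,0,0,0],[3.2,0,-0.15,0,0,0],[3.5,0,-0.5,0,0,0],[3.5,0,-1.5,0,0,0],[3.5,0,-3,0,0,0],[3.5,0,-5,0,0,0],[3.5,0,-6,0,0,0]],
  ],
)

```text
t: 20.55
tool_pos: [0.478, -0.0559, 0.1177]
tool_rot: [0.428, 3.11, 0.002]
contact_force: [-0.4, -0.4, -1.5]
opening: 0.0515
grip_force: 52.8
```

arm_command(
  plan=[
    [[0.4,1,-0.5,0,0,0],[1.6,4,-0.5,0,0,0],[3,7.5,-0.5,0,0,0],[4.4,11,-0.5,0,0,0],[5.8,14.5,-0.5,0,0,0],[7.2,18,-0.5,0,0,0],[8.4,21,-0.5,0,0,0],[9.1,23,-0.5,0,0,0],[9.5,24,-0.5,0,0,0],[9.5,24,-0.5,0,0,0],[9.5,24,-0.5,0,0,0],[9.5,24,-0.5,0,0,0]],
  ],
)

```text
t: 21.55
tool_pos: [0.4507, 0.2001, 0.1205]
tool_rot: [-0.43, -3.112, -0.001]
contact_force: [0.4, 0.1, -2.5]
opening: 0.052
grip_force: 53.1
```

Run:
```python
from h import *
o=get_obs();print(o['t'],o['tool_pos'],o['tool_rot'],o['contact_force'],o['opening']);print(totool(o,(.453,.2005,.055)))
```

```text
21.55 [0.45067832 0.20013998 0.12047622] [-4.29841732e-01 -3.11169507e+00 -1.27296656e-03] [ 0.41031119  0.08170151 -2.51192315] 0.05202990712267799
[-0.21670281  0.09265124  6.54759599]
```

arm_command(
  plan=[
    [[-0.1,0.05,1,0,0,0],[-0.2,0.05,2.5,0,0,0],[-0.2,0.05,4,0,0,0],[-0.2,0.05,4.8,0,0,0],[-0.2,0.05,5.2,0,0,0],[-0.2,0.05,5.5,0,0,0],[-0.2,0.05,5.8,0,0,0],[-0.2,0.05,6.1,0,0,0],[-0.2,0.05,6.1,0,0,0]],
  ],
)

```text
t: 22.3
tool_pos: [0.4531, 0.201, 0.0599]
tool_rot: [0.429, 3.112, 0.003]
contact_force: [-0.3, -0.5, -2.5]
opening: 0.0515
grip_force: 53.1
```

arm_command(
  plan=[
    [[0,0,0.15,0,0,0],[0,0,0.3,0,0,0],[0,0,0.45,0,0,0],[0,0,0.6,0,0,0],[0,0,0.65,0,0,0],[0,0,0.65,0,0,0]],
  ],
)

```text
t: 22.8
tool_pos: [0.453, 0.2011, 0.0534]
tool_rot: [0.429, 3.112, 0.003]
contact_force: [-0.4, -0.3, -1.3]
opening: 0.0515
grip_force: 53.3
```

At the bottom of the pocket with almost no side force. A final touch down, then release and retreat.

arm_command(
  plan=[
    [[0,0,0.05,0,0,0],[0,0,0.1,0,0,0],[0,0,0.1,0,0,0]],
  ],
)

```text
t: 23.05
tool_pos: [0.4533, 0.2011, 0.0532]
tool_rot: [0.429, 3.112, 0.003]
contact_force: [-2.6, -0.8, 4.5]
opening: 0.0515
grip_force: 53.9
```

arm_command(
  plan=[
    [[0,0,0,0,0,0],[0,0,0,0,0,0],[0,0,0,0,0,0],[0,0,0,0,0,0],[0,0,0,0,0,0],[0,0,0,0,0,0]],
  ],
  gripper=-0.75,
)

```text
t: 23.55
tool_pos: [0.453, 0.201, 0.0523]
tool_rot: [0.429, 3.112, 0.003]
contact_force: [0.1, 0.1, -0.1]
opening: 0.075
grip_force: 0.0
```

arm_command(
  plan=[
    [[0,0,-1,0,0,0],[0,0,-3,0,0,0],[0,0,-6,0,0,0],[0,0,-9,0,0,0],[0,0,-12,0,0,0],[0,0,-15,0,0,0],[0,0,-15,0,0,0],[0,0,-15,0,0,0]],
  ],
)

```text
t: 24.22
tool_pos: [0.4544, 0.2012, 0.2059]
tool_rot: [0.428, 3.106, 0.007]
contact_force: [-0.0, -0.3, -0.6]
opening: 0.0749
grip_force: 0.0
```

Run:
```python
from h import *
o=get_obs();print(o['t'],o['tool_pos'],o['contact_force'],o['opening'])
c=calibration('wrist');im,d=get_image('wrist');X=cloud(c,d);cv2.imwrite('pics/w7.png',im)
S=X.reshape(-1,3);q=S[(abs(S[:,2]-.060)<.004)&(np.hypot(S[:,0]-.4525,S[:,1]-.199)<.036)]
print('rim',len(q),cv2.minEnclosingCircle((q[:,:2]*1000).astype(np.float32)),'plane',np.linalg.lstsq(np.c_[q[:,:2]-q[:,:2].mean(0),np.ones(len(q))],q[:,2],rcond=None)[0])
q=S[(abs(S[:,2]-.071)<.004)&(np.hypot(S[:,0]-.4668,S[:,1]-.298)<.045)];print('lid',cv2.minEnclosingCircle((q[:,:2]*1000).astype(np.float32)))
r=(np.hypot(X[...,0]-.4525,X[...,1]-.199)<.0235)&(X[...,2]<.045)
m=(r&(X[...,2]>.018)&(X[...,2]<.032)).astype(np.uint8);n,l,s,ce=cv2.connectedComponentsWithStats(m)
for i in range(1,n):
    if s[i,4]>8: print(s[i],ce[i].round(),X[l==i].mean(0).round(4),X[l==i][:,2].max())
```

```text
24.2167 [0.45439081 0.20122366 0.20586383] [-0.01374517 -0.29702327 -0.55513926] 0.07492359260155163
rim 908 ((451.4473571777344, 200.80722045898438), 27.2205753326416) plane [0.00105374 0.00199751 0.05908656]
lid ((465.2059326171875, 297.29730224609375), 29.200273513793945)
[324 197  23  28 357] [336. 211.] [0.451  0.2141 0.0252] 0.028875884227155202
[293 214  43  31 231] [312. 236.] [0.4676 0.1882 0.0253] 0.03197298357819239
```

View pics/w7.png

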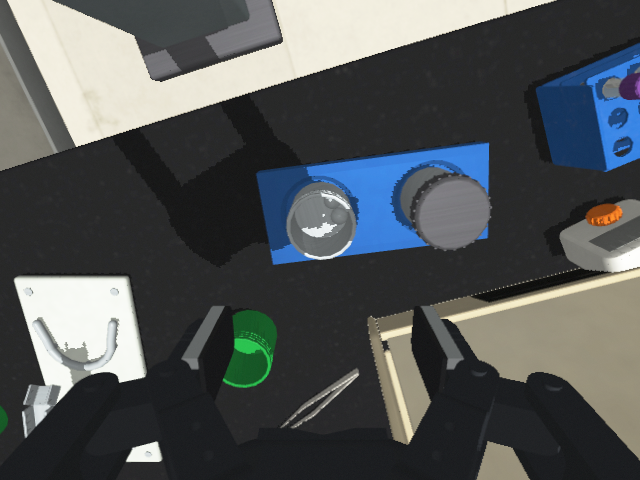

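The jar is upright in its pocket at (322,222) and the lidded jar is unmoved. One ball shows clearly, but the near wall hides the other. I'll shift the camera for a straight-down view and count again.

arm_command(
  plan=[
    [[2,0,-1,0,0,0],[4,0,-2,0,0,0],[6,0,-3,0,0,0],[8,0,-4,0,0,0],[8,0,-4,0,0,0],[8,0,-4,0,0,0],[8,0,-4,0,0,0]],
  ],
)

```text
t: 24.85
tool_pos: [0.3756, 0.222, 0.2409]
tool_rot: [-0.428, -3.111, -0.001]
contact_force: [0.1, 0.4, 0.6]
opening: 0.0747
grip_force: 0.0
```

Run:
```python
from h import *
o=get_obs();print(o['t'],o['tool_pos'],o['contact_force'])
c=calibration('wrist');im,d=get_image('wrist');X=cloud(c,d)
S=X.reshape(-1,3);q=S[(abs(S[:,2]-.060)<.004)&(np.hypot(S[:,0]-.4525,S[:,1]-.199)<.036)]
C=cv2.minEnclosingCircle((q[:,:2]*1000).astype(np.float32))[0];print('cam',np.array(c['pose'])[:3,3],C)
r=np.hypot(X[...,0]*1000-C[0],X[...,1]*1000-C[1])
m=((r<21)&(X[...,2]>.017)&(X[...,2]<.032)).astype(np.uint8);n,l,s,ce=cv2.connectedComponentsWithStats(m)
for i in range(1,n):
    if s[i,4]>8: print(s[i],ce[i].round(),X[l==i].mean(0).round(4),r[l==i].mean(),X[l==i][:,2].max())
print('floor px',((r<21)&(X[...,2]<.017)).sum())
```

```text
24.85 [0.37555906 0.22201927 0.2408644 ] [0.07254689 0.35756354 0.58569262]
cam [0.29588551 0.2435682  0.36454284] (451.27923583984375, 200.95318603515625)
[332 280  12  13 103] [337. 287.] [0.4561 0.214  0.0254] 14.200549470731078 0.029786000869366114
floor px 452
```

arm_command(
  plan=[
    [[-3,-1,0,0,0,0],[-6,-2,0,0,0,0],[-9,-3,0,0,0,0],[-12,-4,0,0,0,0],[-12,-4,0,0,0,0],[-12,-4,0,0,0,0],[-12,-4,0,0,0,0]],
  ],
)

```text
t: 25.48
tool_pos: [0.4804, 0.151, 0.2411]
tool_rot: [-0.43, -3.11, -0.002]
contact_force: [-0.1, 0.4, -0.1]
opening: 0.0745
grip_force: 0.0
```

Run:
```python
from h import *
o=get_obs();print(o['t'],o['tool_pos'],o['contact_force'])
c=calibration('wrist');im,d=get_image('wrist');X=cloud(c,d)
S=X.reshape(-1,3);q=S[(abs(S[:,2]-.060)<.004)&(np.hypot(S[:,0]-.4525,S[:,1]-.199)<.036)]
C=cv2.minEnclosingCircle((q[:,:2]*1000).astype(np.float32))[0];print('cam',np.array(c['pose'])[:3,3],C)
r=np.hypot(X[...,0]*1000-C[0],X[...,1]*1000-C[1])
m=((r<21)&(X[...,2]>.017)&(X[...,2]<.032)).astype(np.uint8);n,l,s,ce=cv2.connectedComponentsWithStats(m)
for i in range(1,n):
    if s[i,4]>8: print(s[i],ce[i].round(),X[l==i].mean(0).round(4),r[l==i].mean(),X[l==i][:,2].max())
print('floor px',((r<21)&(X[...,2]<.017)).sum())
# queue balls in the trough via scene camera bright check not needed
```

```text
25.4833 [0.48038653 0.15103856 0.241064  ] [-0.11161809  0.35862544 -0.13000261]
cam [0.40083064 0.17253375 0.36479685] (451.4931335449219, 200.79183959960938)
[369 145  21  31 385] [380. 160.] [0.4491 0.2134 0.025 ] 15.228463952000109 0.028673101085261332
floor px 1131
```

Run:
```python
from h import *
c=calibration('wrist');im,d=get_image('wrist');X=cloud(c,d)
r=np.hypot(X[...,0]*1000-451.5,X[...,1]*1000-200.8)
print(c['fx'],'hidden/steel pixels')
zz=np.where(r<24.5,X[...,2]*1000,0)[134:184:2,330:410:2]
print('\n'.join(' '.join('%2d'%v if v==v and v>0 else ' .' for v in row) for row in zz))
cv2.imwrite('pics/c8.png',cv2.resize(im[110:200,310:420],None,fx=6,fy=6,interpolation=cv2.INTER_CUBIC))
```

```text
365.7927950007479 hidden/steel pixels
 .  .  .  .  .  .  .  .  .  .  .  .  .  .  .  .  .  .  .  .  .  .  .  .  .  .  .  .  .  .  .  .  .  .  .  .  .  .  .  .
 .  .  .  .  .  .  .  .  .  .  .  .  .  .  .  .  .  .  .  .  .  .  .  .  .  .  .  .  .  .  .  .  .  .  .  .  .  .  .  .
 .  .  .  .  .  .  .  .  .  .  .  .  .  .  .  .  .  .  .  .  .  .  .  .  .  .  .  .  .  .  .  .  .  .  .  .  .  .  .  .
 .  .  .  .  .  .  .  .  .  .  .  .  .  .  .  .  .  .  .  .  .  .  .  .  .  .  .  .  .  .  .  .  .  .  .  .  .  .  .  .
 .  .  .  .  .  .  .  .  .  .  .  .  .  .  .  .  .  . 58 58 60 59 59 59 60  .  .  .  .  .  .  .  .  .  .  .  .  .  .  .
 .  .  .  .  .  .  .  .  .  .  .  .  .  .  .  . 59 11 12 12 12 12 12 19 19 13 57 58  .  .  .  .  .  .  .  .  .  .  .  .
 .  .  .  .  .  .  .  .  .  .  .  .  .  . 59 12 12 12 12 11 10 22 23 24 25 23 21 31 59  .  .  .  .  .  .  .  .  .  .  .
 .  .  .  .  .  .  .  .  .  .  .  . 58 12 11 11 11 13 12 11 20 22 26 25 26 24 24 11 27 45 59  .  .  .  .  .  .  .  .  .
 .  .  .  .  .  .  .  .  .  .  . 59 11 13 13 14 13 13 12 12 21 26 25 26 27 26 26 24 14 30 45 59  .  . 
[... 1237 characters left out ...]
9 12 11 13 13 12 13 11 12 11 10 12 13 12 12 12 12 21 24 25 26 27 25 24 17 27 35 43 52 58  .  .  .  .
 .  .  .  .  .  . 59 11 13 12 13 10 12 13 12 12 12 11 11 12 12 12 12 13 22 23 25 25 24 13 22 27 36 46 51 60  .  .  .  .
 .  .  .  .  .  . 59 13 12 12 12 13 14 12 12 12 13 12 12 12 11 12 13 12 13 12 11 12 13 16 23 31 39 46 54 60  .  .  .  .
 .  .  .  .  .  .  . 12 11 11 12 12 11 12 11 13 13 11 11 12 12 13 12 12 12 13 14 12 12 21 27 35 41 49 57  .  .  .  .  .
 .  .  .  .  .  .  . 22 12 12 13 11 13 11 12 14 12 11 12 13 11 12 11 12 11 12 11 12 17 25 31  . 45 51 59  .  .  .  .  .
 .  .  .  .  .  .  . 58 14 12 12 12 12 11 12 11 12 14 11 13 12 13 12 12 13 12 13 17 22 28 35 41 47 56 59  .  .  .  .  .
```

The depth map shows exactly two balls side by side on the floor, tops at 27–28 mm (floor 12–13 + 15). The jar is upright and seated (rim 59–60 mm) and the robot is clear.

```bash
python3 -c "
from station import finish_job;print(finish_job())"
```

```text
the job is handed in; nothing more can be done
None
```

I charged the open steel jar with exactly two balls, confirmed by depth, and put it back upright in its carrier pocket. The lidded jar was not touched, and I handed the job in at about 25.6 s.

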